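# Load the water cartridge into a two-door seedling propagator

### The arm

A 6-joint arm with a two-finger parallel gripper is mounted at the origin on the work surface. World frame = base frame: x ahead of the robot, y to its left, z up, the work surface at z = 0. Lengths are in m, angles in rad, forces in N, time in s.
With the tool pointing down it reaches from about 0.3 to 0.875 m from the base axis. Payload 6.4 kg.
Tool frame: the origin (TCP) lies between the finger pads; the fingertips stand ctrl.tip_extent ahead of it and the grasp point (between the pads) is the TCP (ctrl.tip_extent is the distance from the TCP to the fingertips, in m); z points along the fingers, y is the line along which they close (so a half turn about z gives the same grasp; the last joint's range is limited). The gripper opens to 85 mm and grips with 20 to 120 N. Pads are 22 mm wide; open, the fingers measure 114 mm over their backs; the gripper's body (76 mm by 85 mm) begins 54 mm behind the grasp point. The pads swing forward as they close: fully open they stand 13 mm farther back than shut.
Start: joints at [-1.432, 0.181, 1.607, -0, 1.354, -0.206], TCP at [0.194, -0.541, 0.25] pointing down, gripper open.
Joint ranges: [-2.99, 2.99], [-0.89, 2.07], [0.3, 2.58], [-1.14, 4.28], [0, 2.63], [-3.12, 3.12]. Speed limits (rad/s): [2.57, 2.57, 3.01, 3.14, 3.14, 3.14].

### API

Orientations are given as a unit quaternion [w, x, y, z].
In Python, from bench import ctrl gives the robot as it stands.
- The arm moves only by the tool send_rows, never from a script. Its arguments are lists of equal length, an entry for each row: "dr": the turn, a rotation vector about the tool's x, y, z in units of 6 degrees (1.0 is 6 degrees), a list of three; "xyz": the shift along the tool's x, y, z in cm, a list of three; "jaw": the opening in per cent of the stroke, from 0 (shut) to 100 (fully open). In form: {"dr": [[wx, wy, wz], ...], "xyz": [[dx, dy, dz], ...], "jaw": [jaw, ...]}. A call has exactly 8 rows; each row is the pose to reach, as a shift and turn from the pose commanded when the call began, along the tool's axes at that moment; what a row does not reach only later rows make up. A row lasts 1/8 s, in which the tool goes at most 62.5 mm and 10.7 degrees, less where a joint would pass 70% of its speed; a pose out of reach is approached as far as the arm can. A call with a gripper value outside its range is refused whole. The fingers move at their own pace and stop on an object; the grip force is fixed at half the most. Time passes only in rows, so rows that repeat a pose let the fingers close, or fill a call up. It gives the time, the measured TCP pose, the force, the opening and the grip force at its end, in the units of the state.
- ctrl.get_obs(): the state, without advancing time (a new reading comes with each control period).
- ctrl.camera(name): name is "scene" or "top" or "wrist"; returns the picture (480x640x3 uint8, red, green, blue); there is no depth.
- ctrl.calibration(name): a dict with "camera_matrix" (3x3 intrinsics, pixels), "world_from_camera" (4x4, takes a point from camera to world coordinates). Camera axes: x right, y up, looking along -z (the intrinsics and any distortion apply to the point x, -y, -z); pixel columns grow to the right and rows downward; lengths in m; the calibration is good to about 2 mm. The wrist camera is an equidistant fisheye: a pixel r from the principal point sees the ray r / f radians off the axis. A picture is of the moment at which its call begins: read the wrist's pose just before it. calibration takes no time and is no camera call; for the wrist camera it gives the pose at the moment of the call.
- ctrl.hand_in(): hands the job in; it is judged then, once.
The state is a dict: "time_s": time; "q": joint angles; "dq": joint speeds; "joint_efforts": joint torques, N m; "eef_pos": TCP position; "eef_rot": TCP orientation; "wrist_force": force on the tool from outside, world axes, zero at the start; "torque": the same for the moment, N m; "opening": opening from 0.0 (shut) to 1.0 (fully open); "grasp_force": force on a finger pad.
Only numpy, scipy, OpenCV 4.12 (cv2) and the standard library are available. Lean on these libraries where they do the work, as an engineer would, in place of code of your own. Each camera call takes 0.05 s, during which the arm holds its last target. There are 200 camera calls.

### The job

Load the grey water cartridge into the pocket inside the left half of the seedling propagator, standing upright and fully down on the pocket's floor. First open wide the right door, whose hood covers the left door's bolt, then draw the bolt right back and open the left door; leave both doors wide open, standing up against their stops. Do not tip the cartridge over, and leave the pots and the other things around where they are.

Things in the scene. Friction and masses are not known exactly. Their poses are not given: they have to be found in the camera images.
- propagator: Fixed black case 290 (x) x 310 (y) mm, walls 110 mm high; origin under its centre on the table, +x away from the robot, +y left, z up. Two clear 8 mm doors lie flat on it, meet at y = 0 and hinge along the side walls (axes along x at y = +150 and -150, 110 mm up). Stiff hinges hold at any angle. A keeper strap for the bolt stands on the front wall at x = -138, y = 20, top 134 mm up.
- active (a joint): Angle of the right door (opens first), rad: 0 closed flat, grows as its free edge lifts, 1.6 at its stop, just past upright. About 6 N at its bar opens it. An aluminium hood along its free edge, top 33 mm above the case's walls, reaches 44 mm over the left door and covers the bolt while this door is closed.
- passive (a joint): Angle of the left door, rad: 0 closed flat, grows as its free edge lifts, 1.6 at its stop, just past upright; as stiff as the right one. It cannot open while the bolt is in the keeper.
- bolt (a joint): How far the left door's bolt is drawn back, m: 0 to 0.004 at the start (shot into the keeper), 0.025 at its stop, fully drawn; the nose leaves the keeper at about 0.012. It slides along the case's x; drawing it back moves it to +x, away from the robot. About 3 N moves it, and it stays where it is left.
- active_bar (a point): Centre of the right door's grip bar: round, 10 mm thick, 90 mm long, parallel to the case's x, on two legs at its ends, 40 mm above the pane (48 above the hinge line's level, 85 mm in from the hinge line). With the door closed: x = -20, y = -65 mm, 158 mm up in the case's frame. Axes turn with the door.
- passive_bar (a point): Centre of the left door's grip bar, an equal bar, also 85 mm in from its hinge line; with the door closed at x = 35, y = 65 mm, 158 mm up in the case's frame. Axes turn with the door.
- bolt_tab (a point): In the upper part of the bolt's steel thumb tab, a block 14 (along the case's x) x 12 (y) mm; its top lies 6 mm above this point, the bolt's flat bar (10 mm wide) 5 mm below it, the door's pane 13 mm below it. With the bolt shot: x = -80, y = 20 mm, 131 mm up in the case's frame.
- pocket (a point): Centre of the pocket's floor in the left half (x = 0, y = 72, 6 mm up), axes as the case's. It takes the cartridge with its 60 mm side along x: two walls 62 mm long, 46 mm apart across y, flared at the top, rise 92 mm above the floor, past the cartridge's top, so it cannot be held across y in there. The x ends are open but for lips 8 mm high, 68 mm apart.
- cartridge_mid (a point): Centre of the water cartridge: a closed grey plastic block 60 (its x) x 40 (its y) x 88 (z) mm, 0.18 to 0.35 kg, loose, centre 44 mm above its underside. Either 40 mm end may point forward in the pocket. At the start it stands in the stand.
- stand: White stand fixed to the table, origin under its centre: floor 6 mm thick, 90 (x) x 60 (y) mm; two walls at the cartridge's x ends (inner faces 66 mm apart) as high as the cartridge, so in the stand it can be held only across its 40 mm side (along y); lips 5 mm high at the open sides. The table between it and the case is clear (about y = 0.215, x = 0.45 to 0.57).
- pot_a: Small black seedling pot 50 x 50 x 55 mm in the right half of the case; leave it. Origin under its centre.
- pot_b: A like pot beside it; leave it.
- pot_c: Black seedling pot 60 x 60 x 65 mm on the table near the stand; leave it. Origin under its centre.
- sprayer: White bottle 64 mm thick, 170 mm high, beyond; leave it. Origin under its centre.
- mug: White mug 80 mm wide, 90 mm high, beyond; leave it.
- scoop: Spatula 200 mm long lying on the table to the right of the case; leave it.
- cartridge: The same cartridge's  origin under its centre, z up when it stands.

How it is judged:
On the way, in this order (a step that is already met when the one before it is completed fails the run):
1. the right door is open while the bolt is still shot and the left door closed (value of joint active above 1.1 rad and value of joint bolt below 0.01 m and value of joint passive below 0.06 rad), for 0.2 s.
2. the bolt is drawn back with the left door still closed (value of joint bolt above 0.019 m and value of joint passive below 0.08 rad and value of joint active above 1 rad), for 0.1 s.
3. the left door is open (value of joint passive above 1.35 rad), for 0.1 s.
At the end, for the whole second after the job is handed in: Both doors open at least 1.35 rad (about upright), the bolt drawn back at least 19 mm, the cartridge at rest in the pocket, upright within 0.1 rad, its centre within 9 mm (x) and 8 mm (y) of the pocket's centre and 40 to 48 mm above its floor (fully down) (value of joint each of active, passive above 1.35 rad and value of joint bolt above 0.019 m and x of cartridge_mid in the frame of pocket between -0.009 and 0.009 m and y of cartridge_mid in the frame of pocket between -0.008 and 0.008 m and z of cartridge_mid in the frame of pocket between 0.04 and 0.048 m and angle between cartridge_mid's own z axis and vertical below 0.1 rad and linear speed of cartridge below 0.02 m/s); the robot touches nothing.
It fails at once if the cartridge is tipped over (angle between cartridge_mid's own z axis and vertical above 0.7 rad).
It fails at once if a pot, the bottle, the mug or the spatula is pushed more than 30 mm from its place (distance of any of pot_a, pot_b, pot_c, sprayer, mug, scoop from where it was at the start of the episode above 0.03 m).
It also fails if it takes over 72 s, if anything falls off the work surface, if the arm or the gripper's body presses on something with over 40 N, if the wrist force passes 120 N, or if a joint passes its speed limit or range.

## Working session

There is one attempt and no reset: what is moved stays moved. The work goes in short steps, Python scripts to look and compute and a tool call to move; the robot and the scene stay as the last step left them, time stands still between calls to the robot, and variables do not carry over. Pictures are saved under pics/ and viewed, at most 10 in all, crops included, and the job is handed in when it is done.

Besides the shell and the picture viewer there is one more tool, called as name(argument=value, ...), one argument or row to a line, values as JSON. send_rows: Moves the arm, as the interface text tells. Its arguments: {"type":"object","properties":{"dr":{"type":"array","items":{"type":"array","items":{"type":"number"}}},"xyz":{"type":"array","items":{"type":"array","items":{"type":"number"}}},"jaw":{"type":"array","items":{"type":"number"}}},"required":["dr","xyz","jaw"]}

```bash
ls; mkdir -p pics; python3 - <<'E'
from bench import ctrl
import cv2,numpy as np
np.set_printoptions(precision=4,suppress=True)
for n in ("scene","top"):
    im=ctrl.camera(n); cv2.imwrite(f"pics/{n}0.png",im[:,:,::-1]); c=ctrl.calibration(n); print(n,c)
print(ctrl.get_obs(), ctrl.tip_extent)
E
```

```text
pics
scene {'camera_matrix': array([[577.1219,   0.    , 317.7202],
       [  0.    , 577.1219, 236.486 ],
       [  0.    ,   0.    ,   1.    ]]), 'world_from_camera': array([[ 0.2115, -0.5809,  0.786 ,  1.571 ],
       [ 0.9773,  0.1191, -0.1749, -0.2789],
       [ 0.008 ,  0.8052,  0.5929,  0.8552],
       [ 0.    ,  0.    ,  0.    ,  1.    ]])}
top {'camera_matrix': array([[538.4478,   0.    , 321.1207],
       [  0.    , 538.4478, 241.9625],
       [  0.    ,   0.    ,   1.    ]]), 'world_from_camera': array([[-0.0054,  0.9861, -0.166 ,  0.4361],
       [-1.    , -0.0056, -0.0005, -0.0696],
       [-0.0015,  0.166 ,  0.9861,  1.2615],
       [ 0.    ,  0.    ,  0.    ,  1.    ]])}
{'time_s': 0.1, 'q': array([-1.4323,  0.1815,  1.6079,  0.    ,  1.3538, -0.2063]), 'dq': array([ 0.0023, -0.0013, -0.0023,  0.0002,  0.    , -0.0003]), 'joint_efforts': array([  0.0007, -44.5875, -35.2239,  -0.0003,   0.0041,   0.    ]), 'eef_pos': array([ 0.1943, -0.5407,  0.2495]), 'eef_rot': array([-0.0008,  0.9852,  0.1715,  0.    ]), 'wrist_force': array([-0.0494, -0.2558, -0.1288]), 'torque': array([ 0.0326,  0.0187, -0.0111]), 'grasp_force': 0.0, 'opening': 0.9994835374556058} 0.019
```

View pics/top0.png

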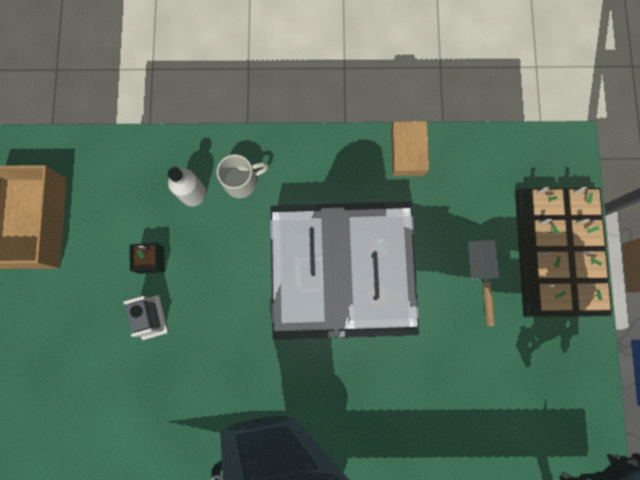

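View pics/scene0.png

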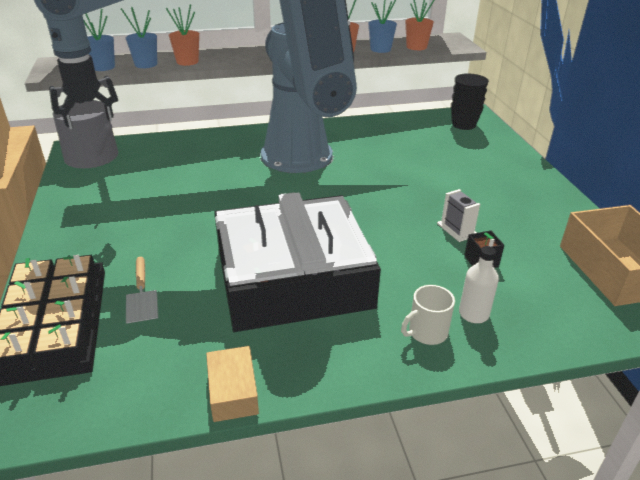

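The top view shows the case at px (272–418, 205–336). The left bar runs about (312,228)–(313,275) and the right bar (375,251)–(376,299). The stand and cartridge are near (146,317), slightly turned. I'll zoom in for corners.

```bash
python3 - <<'E'
import cv2,numpy as np
im=cv2.imread("pics/top0.png")
a=cv2.resize(im[195:345,260:430],None,fx=3.5,fy=3.5,interpolation=cv2.INTER_CUBIC)
b=cv2.resize(im[285:350,115:180],None,fx=3,fy=3,interpolation=cv2.INTER_CUBIC)
c=np.zeros((530,800,3),np.uint8); c[:a.shape[0],:a.shape[1]]=a; c[:195,600:795]=b
cv2.imwrite("pics/crop0.png",c)
E
```

```text
(no output)
```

View pics/crop0.png

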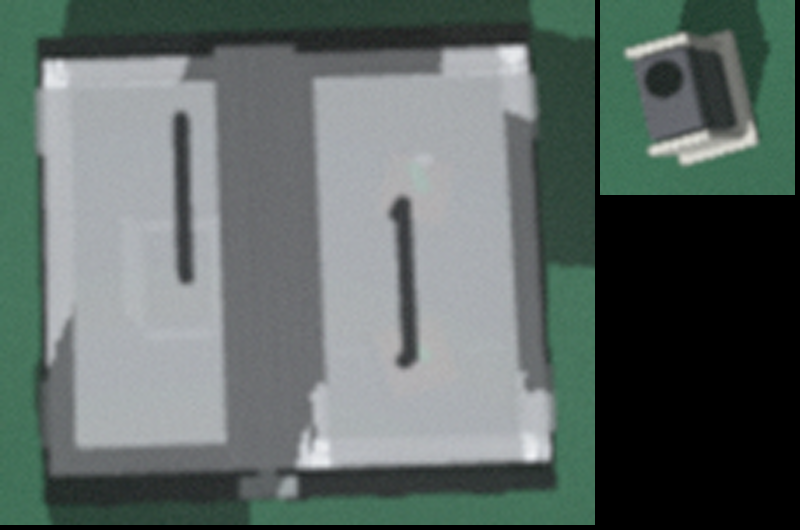

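```bash
cat > h.py <<'E'
import numpy as np
from scipy.spatial.transform import Rotation as R
np.set_printoptions(precision=4,suppress=True)
def ray(cal,u,v):
    K=cal["camera_matrix"];T=cal["world_from_camera"]
    d=np.array([(u-K[0,2])/K[0,0],-(v-K[1,2])/K[1,1],-1])
    return T[:3,3],T[:3,:3]@d
def at(cal,u,v,z):
    o,d=ray(cal,u,v); return (o+d*(z-o[2])/d[2])[:2]
def fit2(P,Q): # Q = Rot P + t
    P=np.array(P,float);Q=np.array(Q,float);p=P.mean(0);q=Q.mean(0)
    H=(P-p).T@(Q-q); a=np.arctan2(H[0,1]-H[1,0],H[0,0]+H[1,1])
    c,s=np.cos(a),np.sin(a);M=np.array([[c,-s],[s,c]]);return a,q-M@p,Q-(P-p)@M.T-q
E
python3 - <<'E'
from h import *
from bench import ctrl
c=ctrl.calibration("top")
f=lambda u,v:(260+(u+.5)/3.5-.5,195+(v+.5)/3.5-.5)
P=[(0.075,.065),(-.005,.065),(.02,-.065),(-.06,-.065)]
px=[(181,117),(186,277),(400,207),(406,360)]
Q=[at(c,*f(*p),.158) for p in px]
print(Q, fit2(P,Q))
P2=[(.145,.155),(.145,-.155),(-.145,-.155),(-.145,.155)]
p2=[(38,40),(528,25),(553,465),(48,475)]
Q2=[at(c,*f(*p),.11) for p in p2]; print(np.array(Q2), fit2(P2,Q2))
g=lambda u,v:(115+(u+.5)/3-.5,285+(v+.5)/3-.5)
p3=[(35,58),(92,45),(105,130),(52,143)]
Q3=[at(c,*g(*p),.094) for p in p3]
P3=[(.03,.02),(.03,-.02),(-.03,-.02),(-.03,.02)]; print(np.array(Q3),fit2(P3,Q3))
E
```

```text
[array([ 0.6515, -0.0488]), array([ 0.5556, -0.0515]), array([ 0.5965, -0.1782]), array([ 0.5063, -0.1798])] (np.float64(0.017582055355550862), array([ 0.57  , -0.1147]), array([[ 0.0076, -0.0004],
       [-0.0082, -0.0017],
       [ 0.0054,  0.0011],
       [-0.0048,  0.001 ]]))
[[ 0.7105  0.0416]
 [ 0.7184 -0.2658]
 [ 0.4457 -0.2718]
 [ 0.4414  0.0328]] (np.float64(0.02331778271485082), array([ 0.579 , -0.1158]), array([[-0.0098, -0.0009],
       [-0.0092,  0.0016],
       [ 0.0081,  0.0023],
       [ 0.011 , -0.003 ]]))
[[0.4993 0.3521]
 [0.5084 0.3115]
 [0.4479 0.2993]
 [0.4389 0.3367]] (np.float64(0.22570555927429303), array([0.4736, 0.3249]), array([[ 0.0009,  0.001 ],
       [ 0.0011, -0.0006],
       [-0.001 ,  0.0006],
       [-0.001 , -0.001 ]]))
```

```bash
cat >> h.py <<'E'
CX,CY,CA=0.570,-0.1150,0.020
def case(x,y,z):
    c,s=np.cos(CA),np.sin(CA); return np.array([CX+c*x-s*y,CY+s*x+c*y,z])
def down(yaw): return R.from_euler('z',yaw)*R.from_rotvec([np.pi,0,0])  # tool x at yaw, z down
def tilt(rot,a): # turn about case x axis by a
    return R.from_rotvec(a*np.array([np.cos(CA),np.sin(CA),0]))*rot
def pose():
    from bench import ctrl
    o=ctrl.get_obs(); q=o["eef_rot"]; return np.array(o["eef_pos"]),R.from_quat([q[1],q[2],q[3],q[0]]),o
def rows(targets):
    p,r,o=pose(); print("now",p,"zaxis",r.as_matrix()[:,2],"q",o["q"],"F",o["wrist_force"],"open",o["opening"],o["time_s"])
    for P,Q in targets:
        print("dr",((r.inv()*Q).as_rotvec()/np.radians(6)).round(2).tolist(),"xyz",(r.inv().apply(P-p)*100).round(2).tolist())
E
python3 - <<'E'
from h import *
b=case(-.02,-.065,.158);print(b)
rows([(b+[0,0,.09],down(CA)),(b,down(CA))])
E
```

```text
[ 0.5513 -0.1804  0.158 ]
now [ 0.1943 -0.5407  0.2495] zaxis [-0.0002  0.0016 -1.    ] q [-1.4323  0.1815  1.6079  0.      1.3538 -0.2063] F [-0.0494 -0.2558 -0.1288] open 0.9994835374556058 0.1
dr [-0.02, -0.0, 3.1] xyz [45.78, -21.84, 0.2]
dr [-0.02, -0.0, 3.1] xyz [45.77, -21.83, 9.2]
```

send_rows(
  dr=[
    [0,0,0.4],
    [0,0,0.8],
    [0,0,1.2],
    [0,0,1.6],
    [0,0,2],
    [0,0,2.5],
    [0,0,3.1],
    [0,0,3.1],
  ],
  xyz=[
    [5.7,-2.7,0],
    [11.4,-5.4,0],
    [17.1,-8.2,0],
    [22.9,-10.9,0],
    [28.6,-13.6,0],
    [34.3,-16.4,0],
    [40,-19,0],
    [45.8,-21.8,0],
  ],
  jaw=[50,50,50,50,50,50,50,50],
)

```text
time_s: 1.1
eef_pos: [0.5477, -0.1846, 0.25]
eef_rot: [0.0, 1.0, 0.01, -0.0]
wrist_force: [0.3, -1.1, -0.1]
opening: 0.501
grasp_force: 0.0
```

```bash
python3 - <<'E'
from h import *
from bench import ctrl
import cv2
b=case(-.02,-.065,.158)
rows([(b+[0,0,.09],down(CA)),(b,down(CA))])
cal=ctrl.calibration("wrist");print(cal)
cv2.imwrite("pics/w1.png",ctrl.camera("wrist")[:,:,::-1])
E
```

```text
now [ 0.5477 -0.1846  0.25  ] zaxis [-0.0003 -0.     -1.    ] q [-0.5303  0.1878  1.5994 -0.0002  1.3547  1.0211] F [ 0.271 -1.122 -0.064] open 0.5006211930219308 1.1
dr [0.0, 0.0, -0.01] xyz [0.37, -0.42, 0.2]
dr [0.0, 0.0, -0.01] xyz [0.37, -0.42, 9.2]
{'camera_matrix': array([[371.6483,   0.    , 322.5637],
       [  0.    , 371.6483, 239.164 ],
       [  0.    ,   0.    ,   1.    ]]), 'world_from_camera': array([[ 0.0199,  0.9487,  0.3155,  0.6282],
       [-0.9998,  0.0189,  0.0062, -0.1831],
       [-0.0001, -0.3156,  0.9489,  0.3749],
       [ 0.    ,  0.    ,  0.    ,  1.    ]])}
```

View pics/w1.png

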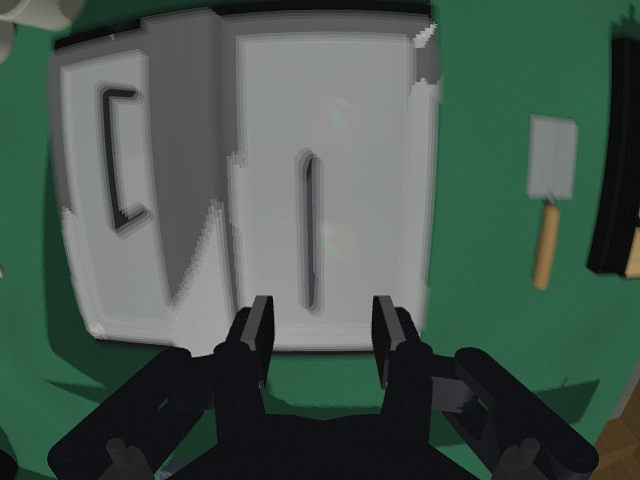

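The wrist view shows the right bar between (310,155) and (310,305), with the jaws straddling it. The left bar runs (105,92)–(117,226).

```bash
cat >> h.py <<'E'
def fish(cal,u,v,z):
    K=cal["camera_matrix"];T=cal["world_from_camera"]
    a=np.array([u-K[0,2],v-K[1,2]])/K[0,0];th=np.linalg.norm(a);n=a/th
    d=T[:3,:3]@np.array([np.sin(th)*n[0],-np.sin(th)*n[1],-np.cos(th)]);o=T[:3,3]
    return (o+d*(z-o[2])/d[2])[:2]
E
python3 - <<'E'
from h import *
from bench import ctrl
c=ctrl.calibration("wrist")
for p in [(310,155),(310,305),(105,92),(117,226)]: print(fish(c,*p,.158))
b=case(-.02,-.065,.158)
rows([(b,down(CA))])
E
```

```text
[ 0.6117 -0.1696]
[ 0.5143 -0.171 ]
[ 0.6564 -0.0357]
[ 0.5661 -0.0382]
now [ 0.5517 -0.1787  0.2501] zaxis [ 0.0031  0.0037 -1.    ] q [-0.5203  0.1906  1.596   0.0048  1.3542  1.0251] F [-0.4155  4.2677  0.659 ] open 0.5024241066602436 1.15
dr [-0.03, -0.03, 0.04] xyz [-0.07, 0.2, 9.21]
```

send_rows(
  dr=[
    [0,0,0],
    [0,0,0],
    [0,0,0],
    [0,0,0],
    [0,0,0],
    [0,0,0],
    [0,0,0],
    [0,0,0],
  ],
  xyz=[
    [0.1,-0.2,4],
    [0.1,-0.2,7],
    [0.1,-0.2,9.2],
    [0.1,-0.2,9.2],
    [0.1,-0.2,9.2],
    [0.1,-0.2,9.2],
    [0.1,-0.2,9.2],
    [0.1,-0.2,9.2],
  ],
  jaw=[50,50,50,50,0,0,0,0],
)

```text
time_s: 2.15
eef_pos: [0.5481, -0.1805, 0.1597]
eef_rot: [-0.003, 1.0, 0.011, 0.0]
wrist_force: [0.5, 14.8, 6.0]
opening: 0.091
grasp_force: 58.5
```

```bash
python3 - <<'E'
from h import *
p,r,o=pose()
h=case(-.02,-.150,.110)
# actual bar pos = p ; radius vector
rel=p-h; print("rel",rel)
rad=np.hypot(.085,.048);ph0=np.arctan2(.048,.085)
L=[]
for a in np.linspace(.1,.8,8):
    ph=ph0+a; yy=-.150+rad*np.cos(ph); zz=.11+rad*np.sin(ph)
    L.append((case(-.02,yy,zz)+(p-case(-.02,-.065,.158)),tilt(down(CA),a*.7)))
rows(L)
E
```

```text
rel [-0.0049  0.0849  0.0497]
now [ 0.5481 -0.1805  0.1597] zaxis [ 0.0009  0.0062 -1.    ] q [-0.5268  0.2819  1.679   0.0063  1.183   1.0205] F [ 0.5466 14.7875  6.05  ] open 0.09060400140609921 2.15
dr [0.61, -0.01, 0.01] xyz [0.0, 0.52, -0.83]
dr [1.28, -0.01, 0.01] xyz [0.0, 1.11, -1.6]
dr [1.95, -0.01, 0.01] xyz [0.0, 1.78, -2.31]
dr [2.62, -0.01, 0.01] xyz [0.0, 2.52, -2.95]
dr [3.28, -0.01, 0.01] xyz [-0.0, 3.32, -3.51]
dr [3.95, -0.01, 0.01] xyz [-0.0, 4.17, -3.99]
dr [4.62, -0.01, 0.01] xyz [-0.0, 5.06, -4.38]
dr [5.29, -0.01, 0.01] xyz [-0.0, 5.99, -4.68]
```

send_rows(
  dr=[
    [0.6,0,0],
    [1.3,0,0],
    [1.95,0,0],
    [2.6,0,0],
    [3.3,0,0],
    [3.95,0,0],
    [4.6,0,0],
    [5.3,0,0],
  ],
  xyz=[
    [0,0.5,-0.8],
    [0,1.1,-1.6],
    [0,1.8,-2.3],
    [0,2.5,-2.95],
    [0,3.3,-3.5],
    [0,4.2,-4.0],
    [0,5.1,-4.4],
    [0,6.0,-4.7],
  ],
  jaw=[0,0,0,0,0,0,0,0],
)

```text
time_s: 3.15
eef_pos: [0.5497, -0.2423, 0.2068]
eef_rot: [-0.277, 0.961, 0.011, -0.002]
wrist_force: [3.5, 8.1, -4.2]
opening: 0.09
grasp_force: 58.3
```

```bash
cat >> h.py <<'E'
def arc(x,side,a,k,off=np.zeros(3),x0=None):
    rad=np.hypot(.085,.048);ph=np.arctan2(.048,.085)+a
    return case(x,side*(.150-rad*np.cos(ph)),.11+rad*np.sin(ph))+off,tilt(down(CA),-side*k)
E
python3 - <<'E'
from h import *
p,r,o=pose()
print("door angle est", np.arctan2(p[2]-.11,p[1]-case(-.02,-.15,0)[1])-np.arctan2(.048,.085), p-arc(-.02,-1,.8,0)[0])
off=np.array([-.004,0,.0005])
rows([arc(-.02,-1,a,a*.75,off) for a in np.linspace(.9,1.6,8)])
E
```

```text
door angle est 0.8226997298125537 [-0.0029 -0.0017  0.0024]
now [ 0.5497 -0.2423  0.2068] zaxis [-0.0101  0.5317 -0.8469] q [-0.8018  0.4968  1.3828  0.3735  1.6843  0.7084] F [ 3.4796  8.0946 -4.1697] open 0.09041715149542005 3.15
dr [1.09, -0.0, 0.03] xyz [-0.11, 0.66, -0.42]
dr [1.81, -0.0, 0.03] xyz [-0.12, 1.42, -1.03]
dr [2.52, -0.0, 0.03] xyz [-0.12, 2.25, -1.55]
dr [3.24, -0.0, 0.03] xyz [-0.12, 3.12, -1.99]
dr [3.96, 0.0, 0.03] xyz [-0.12, 4.03, -2.34]
dr [4.67, 0.0, 0.03] xyz [-0.13, 4.97, -2.6]
dr [5.39, 0.0, 0.03] xyz [-0.13, 5.93, -2.76]
dr [6.11, 0.0, 0.03] xyz [-0.13, 6.91, -2.83]
```

send_rows(
  dr=[
    [1.1,0,0],
    [1.8,0,0],
    [2.5,0,0],
    [3.25,0,0],
    [4.0,0,0],
    [4.7,0,0],
    [5.4,0,0],
    [6.0,0,0],
  ],
  xyz=[
    [0,0.65,-0.4],
    [0,1.4,-1.0],
    [0,2.25,-1.55],
    [0,3.1,-2.0],
    [0,4.0,-2.35],
    [0,5.0,-2.6],
    [0,5.9,-2.75],
    [0,6.7,-2.8],
  ],
  jaw=[0,0,0,0,0,0,0,0],
)

```text
time_s: 4.15
eef_pos: [0.5515, -0.3158, 0.1964]
eef_rot: [-0.559, 0.829, 0.01, -0.004]
wrist_force: [6.5, 7.2, 5.8]
opening: 0.092
grasp_force: 59.2
```

```bash
python3 - <<'E'
from h import *
p,r,o=pose()
print("door angle est", np.arctan2(p[2]-.11,p[1]-case(-.02,-.15,0)[1])-np.arctan2(.048,.085))
off=np.array([-.004,0,.0005])
z=r.as_matrix()[:,2]
rows([arc(-.02,-1,1.6,1.2,off),(p-z*.10,r),(p-z*.10,down(CA)),(case(-.05,-.02,.36),down(CA))])
E
```

```text
door angle est 1.5850962809893807
now [ 0.5515 -0.3158  0.1964] zaxis [-0.0182  0.9267 -0.3754] q [-0.9625  0.9425  0.9898  0.6897  2.1997  0.6922] F [6.5309 7.2037 5.7891] open 0.09248687936057308 4.15
dr [0.13, -0.0, 0.05] xyz [-0.15, 0.22, 0.09]
dr [0.0, 0.0, 0.0] xyz [-0.0, -0.0, -10.0]
dr [-11.32, -0.03, 0.04] xyz [-0.0, -0.0, -10.0]
dr [-11.32, -0.03, 0.04] xyz [-2.64, -21.95, 10.58]
```

send_rows(
  dr=[
    [0,0,0],
    [0,0,0],
    [0,0,0],
    [0,0,0],
    [-1,0,0],
    [-2.5,0,0],
    [-4,0,0],
    [-5.5,0,0],
  ],
  xyz=[
    [0,0,0],
    [0,0,0],
    [0,0,-3],
    [0,0,-8],
    [0,-3,-11],
    [0,-7,-12],
    [0,-11,-12],
    [0,-14,-12],
  ],
  jaw=[40,40,40,40,40,40,40,40],
)

```text
time_s: 5.15
eef_pos: [0.5514, -0.3742, 0.3725]
eef_rot: [-0.294, 0.956, 0.01, -0.002]
wrist_force: [0.9, 0.3, 0.7]
opening: 0.401
grasp_force: 0.0
```

```bash
python3 - <<'E'
from h import *
rows([(case(-.105,.02,.36),down(CA)),(case(-.105,.02,.23),down(CA))])
E
```

```text
now [ 0.5514 -0.3742  0.3725] zaxis [-0.0088  0.5628 -0.8266] q [-0.9278  0.6016  0.9088  0.3927  2.0998  0.7407] F [0.8973 0.3248 0.7446] open 0.40101580349180893 5.15
dr [-5.71, -0.03, 0.01] xyz [-8.12, -22.36, 16.7]
dr [-5.71, -0.03, 0.01] xyz [-8.16, -15.04, 27.45]
```

send_rows(
  dr=[
    [-1,0,0],
    [-2,0,0],
    [-3,0,0],
    [-4,0,0],
    [-5,0,0],
    [-5.7,0,0],
    [-5.7,0,0],
    [-5.7,0,0],
  ],
  xyz=[
    [-1.5,-4.5,3.3],
    [-3,-9,6.6],
    [-4.6,-13.5,10],
    [-6.2,-18,13.4],
    [-8,-22.4,16.7],
    [-8.1,-19,21.5],
    [-8.2,-15,27.4],
    [-8.2,-15,27.4],
  ],
  jaw=[0,0,0,0,0,0,0,0],
)

```text
time_s: 6.15
eef_pos: [0.4612, -0.0946, 0.2266]
eef_rot: [-0.006, 1.0, 0.011, -0.003]
wrist_force: [-0.6, -0.2, 0.6]
opening: 0.002
grasp_force: 0.0
```

```bash
python3 - <<'E'
from h import *
from bench import ctrl
import cv2
ctrl.camera("wrist")
c=ctrl.calibration("wrist");p,r,o=pose();print(p,c["world_from_camera"])
im=ctrl.camera("wrist");cv2.imwrite("pics/w2.png",im[:,:,::-1])
np.save("w2cal.npy",c["world_from_camera"])
rows([(case(-.105,.02,.149),down(CA))])
E
```

```text
[ 0.4625 -0.0956  0.228 ] [[ 0.0211  0.9477  0.3184  0.5433]
 [-0.9997  0.0238 -0.0046 -0.0954]
 [-0.012  -0.3182  0.948   0.3527]
 [ 0.      0.      0.      1.    ]]
now [ 0.4639 -0.0965  0.2302] zaxis [-0.0002  0.0103 -0.9999] q [-0.4624 -0.0288  1.8732  0.0095  1.302   1.0857] F [ 1.3561 -0.6656  0.862 ] open 0.0028102531231235625 6.25
dr [-0.1, 0.0, 0.0] xyz [0.07, 0.14, 8.12]
```

View pics/w2.png

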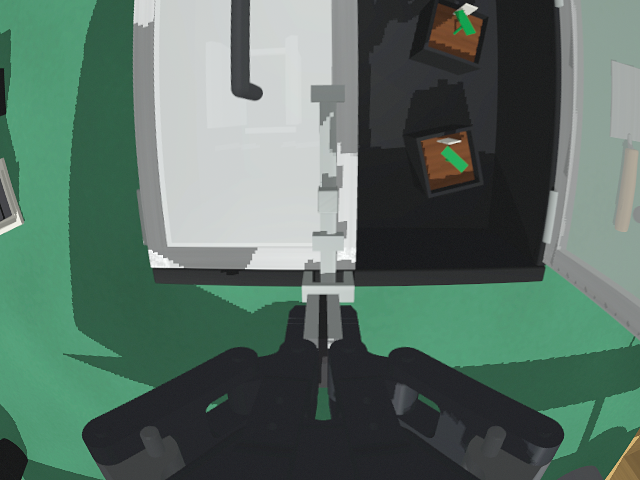

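The wrist view shows the right door open. The keeper is at (328,293), a wide guide strap at (328,242), the small tab at (328,200), and another guide at (328,93).

```bash
python3 - <<'E'
from h import *
from bench import ctrl
c=ctrl.calibration("wrist");c["world_from_camera"]=np.load("w2cal.npy")
M=np.array([[np.cos(CA),np.sin(CA)],[-np.sin(CA),np.cos(CA)]])
for n,u,v,z in [("keepF",328,301,.134),("keepB",328,286,.134),("keepL",302,293,.134),("keepR",354,293,.134),("g near",328,250,.13),("g far",328,234,.13),("tab near",328,210,.137),("tab far",328,189,.137),("tabL",318,200,.137),("tabR",338,200,.137),("g2",328,93,.13),("barend",240,88,.158),("pivot",157,283,.11),("frR",543,281,.11)]:
    w=fish(c,u,v,z); print(n,w,M@(w-[CX,CY]))
E
```

```text
keepF [ 0.4267 -0.0989] [-0.143  0.019]
keepB [ 0.4378 -0.0986] [-0.1318  0.019 ]
keepL [ 0.4322 -0.0816] [-0.1371  0.0361]
keepR [ 0.433  -0.1158] [-0.1369  0.0019]
g near [ 0.4613 -0.098 ] [-0.1083  0.0192]
g far [ 0.4721 -0.0977] [-0.0976  0.0193]
tab near [ 0.4894 -0.0972] [-0.0803  0.0194]
tab far [ 0.5021 -0.0969] [-0.0675  0.0194]
tabL [ 0.4954 -0.0912] [-0.0742  0.0253]
tabR [ 0.4956 -0.103 ] [-0.0741  0.0135]
g2 [ 0.5588 -0.0956] [-0.0108  0.0196]
barend [ 0.5599 -0.0498] [-0.0088  0.0654]
pivot [0.4225 0.0341] [-0.1445  0.152 ]
frR [ 0.4304 -0.2746] [-0.1428 -0.1568]
```

```bash
python3 - <<'E'
from h import *
rows([(case(-.076,.0195,.142),down(CA)),(case(-.050,.0195,.142),down(CA))])
E
```

```text
now [ 0.4639 -0.0965  0.2302] zaxis [-0.0002  0.0103 -0.9999] q [-0.4624 -0.0288  1.8732  0.0095  1.302   1.0857] F [ 1.3561 -0.6656  0.862 ] open 0.0028102531231235625 6.25
dr [-0.1, 0.0, 0.0] xyz [2.97, 0.2, 8.82]
dr [-0.1, 0.0, 0.0] xyz [5.57, 0.2, 8.82]
```

send_rows(
  dr=[
    [-0.1,0,0],
    [-0.1,0,0],
    [-0.1,0,0],
    [-0.1,0,0],
    [-0.1,0,0],
    [-0.1,0,0],
    [-0.1,0,0],
    [-0.1,0,0],
  ],
  xyz=[
    [2.9,0.15,2],
    [2.9,0.15,5],
    [2.9,0.15,7.5],
    [2.9,0.15,8.7],
    [2.9,0.15,8.7],
    [2.9,0.15,8.7],
    [2.9,0.15,8.7],
    [2.9,0.15,8.7],
  ],
  jaw=[40,40,40,40,40,0,0,0],
)

```text
time_s: 7.25
eef_pos: [0.4939, -0.0966, 0.1442]
eef_rot: [0.0, 1.0, 0.01, 0.001]
wrist_force: [-0.7, 1.6, 6.3]
opening: 0.115
grasp_force: 58.9
```

send_rows(
  dr=[
    [0,0,0],
    [0,0,0],
    [0,0,0],
    [0,0,0],
    [0,0,0],
    [0,0,0],
    [0,0,0],
    [0,0,0],
  ],
  xyz=[
    [0,0,0],
    [0.4,0,0],
    [0.8,0,0],
    [1.2,0,0],
    [1.6,0,0],
    [2.0,0,0],
    [2.2,0,0],
    [2.2,0,0],
  ],
  jaw=[0,0,0,0,0,0,0,0],
)

```text
time_s: 8.25
eef_pos: [0.5151, -0.0961, 0.1442]
eef_rot: [0.0, 1.0, 0.01, 0.0]
wrist_force: [-5.1, 1.1, 9.9]
opening: 0.117
grasp_force: 59.2
```

```bash
python3 - <<'E'
from h import *
rows([(case(-.050,.0195,.142),down(CA))])
E
```

```text
now [ 0.5151 -0.0961  0.1442] zaxis [ 0.0005 -0.0007 -1.    ] q [-0.411   0.1915  1.8263 -0.0005  1.123   1.1395] F [-5.0521  1.0808  9.8643] open 0.11651010332979453 8.25
dr [0.01, -0.0, 0.01] xyz [0.45, 0.05, 0.22]
```

send_rows(
  dr=[
    [0,0,0],
    [0,0,0],
    [0,0,0],
    [0,0,0],
    [0,0,0],
    [0,0,0],
    [0,0,0],
    [0,0,0],
  ],
  xyz=[
    [0.3,0,0],
    [0.5,0,0],
    [0.5,0,0],
    [0.5,0,0],
    [0.5,0,0],
    [0.4,0,0],
    [0.4,0,0],
    [0.4,0,-3],
  ],
  jaw=[0,0,0,0,40,40,40,40],
)

```text
time_s: 9.25
eef_pos: [0.5172, -0.0951, 0.1704]
eef_rot: [-0.001, 1.0, 0.01, -0.002]
wrist_force: [0.4, -0.5, 0.2]
opening: 0.401
grasp_force: 0.0
```

```bash
python3 - <<'E'
from h import *
b=case(.035,.065,.158)
rows([(b+[0,0,.08],down(CA)),(b,down(CA))])
E
```

```text
now [ 0.5172 -0.0951  0.1704] zaxis [-0.0048  0.0022 -1.    ] q [-0.4078  0.1633  1.7993  0.0001  1.1843  1.1428] F [ 0.3592 -0.5434  0.2266] open 0.40091491153982184 9.25
dr [-0.02, 0.05, 0.0] xyz [8.71, -4.42, -6.79]
dr [-0.02, 0.05, 0.0] xyz [8.74, -4.4, 1.21]
```

send_rows(
  dr=[
    [0,0,0],
    [0,0,0],
    [0,0,0],
    [0,0,0],
    [0,0,0],
    [0,0,0],
    [0,0,0],
    [0,0,0],
  ],
  xyz=[
    [0,0,-4.5],
    [2.5,-1.5,-6.8],
    [6,-3,-6.8],
    [8.7,-4.4,-6.8],
    [8.7,-4.4,-4],
    [8.7,-4.4,-1],
    [8.7,-4.4,1.1],
    [8.7,-4.4,1.1],
  ],
  jaw=[50,50,50,50,50,50,50,50],
)

```text
time_s: 10.25
eef_pos: [0.6036, -0.0497, 0.1591]
eef_rot: [-0.001, 1.0, 0.01, -0.002]
wrist_force: [0.2, -0.5, 0.5]
opening: 0.502
grasp_force: 0.0
```

send_rows(
  dr=[
    [0,0,0],
    [0,0,0],
    [0,0,0],
    [0,0,0],
    [0,0,0],
    [0,0,0],
    [0,0,0],
    [0,0,0],
  ],
  xyz=[
    [0,0,0],
    [0,0,0],
    [0,0,0],
    [0,0,0],
    [0,0,0],
    [0,0,0],
    [0,0,0],
    [0,0,0],
  ],
  jaw=[50,0,0,0,0,0,0,0],
)

```text
time_s: 11.25
eef_pos: [0.6055, -0.0489, 0.1627]
eef_rot: [-0.001, 1.0, 0.01, 0.001]
wrist_force: [-0.5, 5.0, 4.2]
opening: 0.089
grasp_force: 58.5
```

```bash
python3 - <<'E'
from h import *
p,r,o=pose()
print(p-case(.035,.065,.158))
rows([arc(.035,1,a,a*.45,np.array([0,-.0005,.001])) for a in np.linspace(.1,.8,8)])
E
```

```text
[0.0018 0.0005 0.0047]
now [ 0.6055 -0.0489  0.1627] zaxis [ 0.002   0.0017 -1.    ] q [-0.2767  0.3388  1.5982  0.0023  1.2031  1.2726] F [-0.454   5.0284  4.2163] open 0.08897001748144664 11.25
dr [-0.45, -0.02, 0.01] xyz [-0.19, -0.43, -0.45]
dr [-0.87, -0.02, 0.01] xyz [-0.18, -1.03, -1.22]
dr [-1.3, -0.02, 0.0] xyz [-0.18, -1.71, -1.92]
dr [-1.73, -0.02, 0.0] xyz [-0.18, -2.45, -2.56]
dr [-2.16, -0.02, 0.0] xyz [-0.18, -3.25, -3.11]
dr [-2.59, -0.02, 0.0] xyz [-0.18, -4.11, -3.58]
dr [-3.02, -0.02, 0.0] xyz [-0.18, -5.01, -3.97]
dr [-3.45, -0.02, 0.0] xyz [-0.17, -5.94, -4.26]
```

send_rows(
  dr=[
    [-0.45,0,0],
    [-0.9,0,0],
    [-1.3,0,0],
    [-1.7,0,0],
    [-2.15,0,0],
    [-2.6,0,0],
    [-3.0,0,0],
    [-3.45,0,0],
  ],
  xyz=[
    [0,-0.4,-0.6],
    [0,-1.0,-1.3],
    [0,-1.7,-2.0],
    [0,-2.45,-2.7],
    [0,-3.25,-3.2],
    [0,-4.1,-3.7],
    [0,-5.0,-4.1],
    [0,-5.9,-4.4],
  ],
  jaw=[0,0,0,0,0,0,0,0],
)

```text
time_s: 12.25
eef_pos: [0.6042, 0.0059, 0.2076]
eef_rot: [0.183, 0.983, 0.009, 0.002]
wrist_force: [-2.3, -10.4, 2.9]
opening: 0.093
grasp_force: 58.4
```

```bash
python3 - <<'E'
from h import *
p,r,o=pose()
hy=case(.035,.15,0)[1]
print("ang",np.arctan2(p[2]-.11,hy-p[1])-np.arctan2(.048,.085),np.hypot(p[2]-.11,hy-p[1]))
rows([arc(.035,1,a,a*.45,np.array([0.002,-.0005,.002])) for a in np.linspace(.9,1.6,8)])
E
```

```text
ang 0.7603149129726886 0.10208292778147315
now [0.6042 0.0059 0.2076] zaxis [ 0.0078 -0.3603 -0.9328] q [-0.0065  0.3225  1.5654 -0.3873  1.2657  1.6657] F [ -2.2902 -10.3895   2.8795] open 0.09251755429800863 12.25
dr [-0.35, -0.01, -0.02] xyz [0.04, -1.28, -0.58]
dr [-0.78, -0.0, -0.02] xyz [0.04, -2.15, -1.03]
dr [-1.21, -0.0, -0.02] xyz [0.04, -3.06, -1.39]
dr [-1.64, -0.0, -0.02] xyz [0.04, -4.0, -1.65]
dr [-2.07, -0.0, -0.02] xyz [0.04, -4.96, -1.82]
dr [-2.5, -0.0, -0.02] xyz [0.03, -5.93, -1.89]
dr [-2.93, -0.0, -0.02] xyz [0.03, -6.91, -1.87]
dr [-3.36, -0.0, -0.02] xyz [0.03, -7.88, -1.75]
```

send_rows(
  dr=[
    [-0.35,0,0],
    [-0.8,0,0],
    [-1.2,0,0],
    [-1.6,0,0],
    [-2.1,0,0],
    [-2.5,0,0],
    [-2.9,0,0],
    [-3.3,0,0],
  ],
  xyz=[
    [0,-1.2,-0.6],
    [0,-2.1,-1.0],
    [0,-3.0,-1.4],
    [0,-4.0,-1.65],
    [0,-4.95,-1.8],
    [0,-5.9,-1.9],
    [0,-6.9,-1.9],
    [0,-7.9,-1.75],
  ],
  jaw=[0,0,0,0,0,0,0,0],
)

```text
time_s: 13.25
eef_pos: [0.603, 0.0887, 0.2]
eef_rot: [0.349, 0.937, 0.008, 0.006]
wrist_force: [-9.1, -0.8, 19.1]
opening: 0.09
grasp_force: 60.9
```

```bash
python3 - <<'E'
from h import *
p,r,o=pose()
hy=case(.035,.15,0)[1]
print("ang",np.arctan2(p[2]-.11,hy-p[1])-np.arctan2(.048,.085),np.hypot(p[2]-.11,hy-p[1]))
rows([arc(.035,1,1.62,.7,np.array([0.002,-.0005,.002])),(np.array([.52,.25,.32]),down(.2257)),(np.array([.4736,.3249,.25]),down(.2257))])
E
```

```text
ang 1.58917057286386 0.10451412828838276
now [0.603  0.0887 0.2   ] zaxis [ 0.0159 -0.6537 -0.7566] q [ 0.2655  0.4928  1.4631 -0.6961  1.4309  2.0094] F [-9.1478 -0.8358 19.0545] open 0.09024131810368469 13.25
dr [0.12, -0.03, -0.05] xyz [-0.01, -0.25, 0.51]
dr [6.79, 0.66, -1.92] xyz [-7.95, -4.44, -19.75]
dr [6.79, 0.66, -1.92] xyz [-12.49, -14.73, -19.42]
```

send_rows(
  dr=[
    [0,0,0],
    [0,0,0],
    [0,0,0],
    [0,0,0],
    [0,0,0],
    [1.5,0,0],
    [3,0.3,-0.5],
    [4,0.3,-1],
  ],
  xyz=[
    [0,-0.2,0.3],
    [0,-0.2,0.3],
    [0,-0.2,0.3],
    [0,0,-4],
    [0,0,-9],
    [0,-1,-14],
    [-2,-3,-16],
    [-5,-5,-18],
  ],
  jaw=[0,40,40,40,40,60,90,90],
)

```text
time_s: 14.25
eef_pos: [0.549, 0.2433, 0.2992]
eef_rot: [0.141, 0.988, 0.064, -0.001]
wrist_force: [-0.5, -0.4, -0.9]
opening: 0.898
grasp_force: 0.0
```

```bash
python3 - <<'E'
from h import *
rows([(np.array([.425,.315,.25]),down(.2257)),(np.array([.4736,.3249,.25]),down(.2257))])
E
```

```text
now [0.549  0.2433 0.2992] zaxis [ 0.0158 -0.2784 -0.9603] q [ 0.3541  0.2852  1.406  -0.27    1.5365  1.8161] F [-0.4772 -0.4089 -0.9137] open 0.8982675767737164 14.25
dr [2.68, 0.33, -0.91] xyz [-11.29, -9.77, 2.53]
dr [2.68, 0.33, -0.91] xyz [-6.34, -10.09, 2.33]
```

send_rows(
  dr=[
    [0.6,0.1,-0.2],
    [1.2,0.2,-0.4],
    [1.8,0.3,-0.6],
    [2.7,0.3,-0.9],
    [2.7,0.3,-0.9],
    [2.7,0.3,-0.9],
    [2.7,0.3,-0.9],
    [2.7,0.3,-0.9],
  ],
  xyz=[
    [-3,-2.5,0.6],
    [-6,-5,1.2],
    [-9,-7.5,2],
    [-11.3,-9.8,2.5],
    [-11.3,-9.8,2.5],
    [-11.3,-9.8,2.5],
    [-11.3,-9.8,2.5],
    [-11.3,-9.8,2.5],
  ],
  jaw=[95,95,95,95,95,95,95,95],
)

```text
time_s: 15.25
eef_pos: [0.4255, 0.3146, 0.2492]
eef_rot: [0.001, 0.994, 0.111, -0.002]
wrist_force: [0.2, 0.4, 0.1]
opening: 0.952
grasp_force: 0.0
```

```bash
python3 - <<'E'
from h import *
from bench import ctrl
import cv2
c=ctrl.calibration("wrist")
im=ctrl.camera("wrist");np.save("w3cal.npy",c["world_from_camera"])
a=im[:,:,::-1]; t=ctrl.camera("top")[:,:,::-1]
cv2.imwrite("pics/w3.png",np.hstack([cv2.resize(a[100:400,150:500],None,fx=1.3,fy=1.3),cv2.resize(t[180:360,240:440],(340,390))]))
rows([])
E
```

```text
now [0.4252 0.3146 0.2491] zaxis [-0.0039 -0.0034 -1.    ] q [ 0.4133  0.0824  1.7197 -0.0016  1.3444  1.7608] F [0.6902 0.042  0.0928] open 0.9491206437735338 15.35
```

View pics/w3.png

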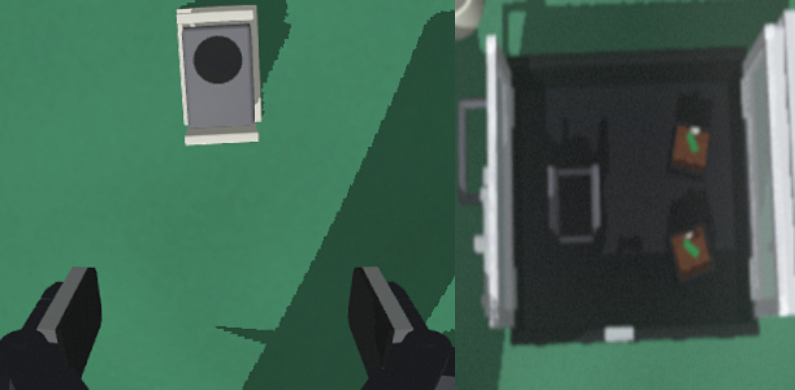

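Both doors stand open and the pocket is visible. The cartridge top in the wrist crop has corners near (183,28), (249,23), (256,124) and (188,128).

```bash
python3 - <<'E'
from h import *
from bench import ctrl
c=ctrl.calibration("wrist");c["world_from_camera"]=np.load("w3cal.npy")
px=[(183,28),(249,23),(256,124),(188,128)]
Q=[fish(c,150+u/1.3,100+v/1.3,.094) for u,v in px]
P=[(.03,.02),(.03,-.02),(-.03,-.02),(-.03,.02)]
a,t,e=fit2(P,Q);print(np.array(Q),a,t,e)
# pocket from top crop: wall tops
c=ctrl.calibration("top")
f=lambda x,y:(240+(x-455)/1.7,180+y/(390/180))
M=np.array([[np.cos(CA),np.sin(CA)],[-np.sin(CA),np.cos(CA)]])
for x,y in [(549,167),(598,165),(603,238),(556,240),(605,325),(634,325)]:
    w=at(c,*f(x,y),.098 if x<604 else .134);print(w,M@(w-[CX,CY]))
rows([(np.r_[t,.055],down(a)),(np.array([.4736,.3249,.055]),down(.2257))])
E
```

```text
[[0.4972 0.3548]
 [0.5083 0.3187]
 [0.4514 0.3009]
 [0.4401 0.3397]] 0.28341352699575467 [0.4743 0.3285] [[-0.0003 -0.0013]
 [-0.0004  0.001 ]
 [ 0.0004  0.    ]
 [ 0.0003  0.0003]]
[ 0.5989 -0.0125] [0.031  0.1019]
[ 0.6006 -0.0754] [0.0314 0.039 ]
[ 0.5271 -0.0813] [-0.0422  0.0346]
[ 0.5255 -0.0216] [-0.0427  0.0943]
[ 0.4414 -0.0827] [-0.1279  0.0348]
[ 0.4412 -0.118 ] [-0.1288 -0.0004]
now [0.4252 0.3146 0.2491] zaxis [-0.0039 -0.0034 -1.    ] q [ 0.4133  0.0824  1.7197 -0.0016  1.3444  1.7608] F [0.6902 0.042  0.0928] open 0.9491206437735338 15.35
dr [0.02, 0.04, -0.57] xyz [5.18, -0.31, 19.38]
dr [0.02, 0.04, -0.02] xyz [5.03, 0.02, 19.38]
```

send_rows(
  dr=[
    [0,0,-0.45],
    [0,0,-0.45],
    [0,0,-0.45],
    [0,0,-0.45],
    [0,0,-0.45],
    [0,0,-0.45],
    [0,0,-0.45],
    [0,0,-0.45],
  ],
  xyz=[
    [5.15,-0.2,2],
    [5.15,-0.2,7],
    [5.15,-0.2,12],
    [5.15,-0.2,16],
    [5.15,-0.2,18.2],
    [5.15,-0.2,18.8],
    [5.15,-0.2,18.8],
    [5.15,-0.2,18.8],
  ],
  jaw=[100,100,100,100,100,100,100,100],
)

```text
time_s: 16.35
eef_pos: [0.4748, 0.328, 0.0622]
eef_rot: [0.001, 0.991, 0.135, -0.001]
wrist_force: [0.3, 0.3, 0.2]
opening: 1.002
grasp_force: 0.0
```

send_rows(
  dr=[
    [0,0,0],
    [0,0,0],
    [0,0,0],
    [0,0,0],
    [0,0,0],
    [0,0,0],
    [0,0,0],
    [0,0,0],
  ],
  xyz=[
    [0,0,0],
    [0,0,0],
    [0,0,0],
    [0,0,0],
    [0,0,0],
    [0,0,0],
    [0,0,-1],
    [0,0,-2],
  ],
  jaw=[60,45,20,20,20,20,20,20],
)

```text
time_s: 17.35
eef_pos: [0.4733, 0.3272, 0.0807]
eef_rot: [0.002, 0.991, 0.135, -0.003]
wrist_force: [-0.0, 1.6, -3.1]
opening: 0.463
grasp_force: 60.2
```

```bash
python3 - <<'E'
from h import *
P=np.array([.48,.215,.16])
rows([(np.array([.474,.3275,.18]),down(.27)),(P,down(.6)),(P-[0,0,.104],down(.6))])
E
```

```text
now [0.4733 0.3272 0.0807] zaxis [-0.0054 -0.0038 -1.    ] q [ 0.3994  0.3928  1.7174 -0.0016  1.0379  1.7   ] F [-0.0047  1.6138 -3.0507] open 0.4626563337364549 17.35
dr [0.02, 0.06, 0.01] xyz [0.01, 0.01, -9.93]
dr [0.01, 0.06, -3.14] xyz [-2.41, 11.01, -7.89]
dr [0.01, 0.06, -3.14] xyz [-2.35, 10.99, 2.51]
```

send_rows(
  dr=[
    [0,0.05,0],
    [0,0.05,0],
    [0,0.05,-0.5],
    [0,0.05,-1.5],
    [0,0.05,-2.5],
    [0,0.05,-3.15],
    [0,0.05,-3.15],
    [0,0.05,-3.15],
  ],
  xyz=[
    [0,0,-4],
    [0,0,-8],
    [0,0,-10],
    [-0.8,3.5,-10],
    [-1.6,7.5,-9.5],
    [-2.4,11,-8],
    [-2.4,11,-4],
    [-2.4,11,-1],
  ],
  jaw=[20,20,20,20,20,20,20,20],
)

```text
time_s: 18.35
eef_pos: [0.4799, 0.2144, 0.0903]
eef_rot: [0.001, 0.955, 0.295, -0.0]
wrist_force: [0.7, -0.1, -2.0]
opening: 0.463
grasp_force: 61.1
```

```bash
python3 - <<'E'
from h import *
P=np.array([.48,.215,.057])
rows([(P,down(.6)),(P+[0,0,.13],down(.6)),(P+[0,0,.13],down(.6-np.pi/2))])
E
```

```text
now [0.4799 0.2144 0.0903] zaxis [ 0.0003 -0.001  -1.    ] q [ 0.1947  0.279   1.8485 -0.0012  1.0141  1.1666] F [ 0.7074 -0.0561 -1.9641] open 0.4629967233085404 18.35
dr [0.01, 0.0, -0.0] xyz [0.04, -0.05, 3.33]
dr [0.01, 0.0, -0.0] xyz [0.04, -0.04, -9.67]
dr [0.01, -0.0, 15.0] xyz [0.04, -0.04, -9.67]
```

send_rows(
  dr=[
    [0,0,0],
    [0,0,0],
    [0,0,0],
    [0,0,0],
    [0,0,0],
    [0,0,0],
    [0,0,0],
    [0,0,0],
  ],
  xyz=[
    [0,0,1.5],
    [0,0,2.8],
    [0,0,3.2],
    [0,0,3.5],
    [0,0,3.5],
    [0,0,3.5],
    [0,0,3.5],
    [0,0,3.5],
  ],
  jaw=[20,20,20,20,20,60,100,100],
)

```text
time_s: 19.35
eef_pos: [0.4807, 0.2152, 0.0566]
eef_rot: [0.001, 0.955, 0.296, 0.001]
wrist_force: [-0.5, 0.0, -0.0]
opening: 0.985
grasp_force: 0.0
```

send_rows(
  dr=[
    [0,0,0],
    [0,0,0],
    [0,0,0],
    [0,0,1.5],
    [0,0,3],
    [0,0,4.5],
    [0,0,6],
    [0,0,7.5],
  ],
  xyz=[
    [0,0,0],
    [0,0,-5],
    [0,0,-10],
    [0,0,-13],
    [0,0,-13],
    [0,0,-13],
    [0,0,-13],
    [0,0,-13],
  ],
  jaw=[100,100,100,100,100,100,100,100],
)

```text
time_s: 20.35
eef_pos: [0.4801, 0.2152, 0.1861]
eef_rot: [0.0, 0.996, -0.095, 0.0]
wrist_force: [0.1, -0.2, -0.0]
opening: 0.998
grasp_force: 0.0
```

```bash
python3 - <<'E'
from h import *
P=np.array([.48,.2145,.06])
rows([(P+[0,0,.12],down(.6-np.pi/2)),(P,down(.6-np.pi/2))])
E
```

```text
now [0.4801 0.2152 0.1861] zaxis [ 0.0007 -0.0009 -1.    ] q [ 0.1962  0.1404  1.7903 -0.0011  1.2103  1.9571] F [ 0.0808 -0.2047 -0.0199] open 0.9983497400541361 20.35
dr [0.0, -0.01, 7.46] xyz [-0.0, 0.08, 0.61]
dr [0.0, -0.01, 7.46] xyz [-0.01, 0.07, 12.61]
```

send_rows(
  dr=[
    [0,0,1.5],
    [0,0,3],
    [0,0,4.5],
    [0,0,6],
    [0,0,7.5],
    [0,0,7.5],
    [0,0,7.5],
    [0,0,7.5],
  ],
  xyz=[
    [0,0,0],
    [0,0,0],
    [0,0,0],
    [0,0,0],
    [0,0,3],
    [0,0,8],
    [0,0,11.5],
    [0,0,12.5],
  ],
  jaw=[100,100,100,100,100,100,100,100],
)

```text
time_s: 21.35
eef_pos: [0.4784, 0.2147, 0.0589]
eef_rot: [0.002, 0.885, -0.466, -0.001]
wrist_force: [0.4, -0.4, -0.1]
opening: 1.002
grasp_force: 0.0
```

send_rows(
  dr=[
    [0,0,0],
    [0,0,0],
    [0,0,0],
    [0,0,0],
    [0,0,0],
    [0,0,0],
    [0,0,0],
    [0,0,0],
  ],
  xyz=[
    [0,0,0],
    [0,0,0],
    [0,0,0],
    [0,0,0],
    [0,0,0],
    [0,0,0],
    [0,0,0],
    [0,0,-3],
  ],
  jaw=[100,90,80,70,60,40,40,40],
)

```text
time_s: 22.35
eef_pos: [0.4781, 0.2147, 0.0895]
eef_rot: [0.002, 0.885, -0.466, -0.002]
wrist_force: [0.4, -0.4, -4.2]
opening: 0.695
grasp_force: 66.0
```

```bash
python3 - <<'E'
from h import *
p,r,o=pose()
T=case(0,.072,.30);Z=down(CA-np.pi/2)
print(T)
rows([(np.array([.48,.215,.37]),Z),(T+[0,0,.07],Z),(T-[0,0,.1],Z)])
E
```

```text
[ 0.5686 -0.043   0.3   ]
now [0.4781 0.2147 0.0895] zaxis [-0.0046 -0.002  -1.    ] q [ 0.196   0.2802  1.849  -0.0012  1.0173  2.7374] F [ 0.4215 -0.4409 -4.2013] open 0.6953880750350425 22.35
dr [0.05, -0.0, 5.55] xyz [0.06, -0.04, -28.05]
dr [0.05, -0.0, 5.55] xyz [26.35, 7.25, -28.04]
dr [0.05, -0.0, 5.55] xyz [26.36, 7.16, -11.04]
```

send_rows(
  dr=[
    [0,0,0],
    [0,0,0],
    [0,0,0],
    [0,0,0],
    [0,0,0.5],
    [0,0,1.5],
    [0,0,2.5],
    [0,0,3.5],
  ],
  xyz=[
    [0,0,-5],
    [0,0,-10],
    [0,0,-15],
    [0,0,-20],
    [0,0,-25],
    [0,0,-28],
    [3,0.8,-28],
    [8,2.2,-28],
  ],
  jaw=[40,40,40,40,40,40,40,40],
)

```text
time_s: 23.35
eef_pos: [0.5068, 0.1373, 0.3714]
eef_rot: [-0.0, 0.785, -0.62, 0.001]
wrist_force: [-0.7, -0.1, -3.6]
opening: 0.691
grasp_force: 66.4
```

```bash
python3 - <<'E'
from h import *
T=case(0,.072,.37);Z=down(CA-np.pi/2)
rows([(T,Z),(T-[0,0,.2],Z)])
E
```

```text
now [0.5068 0.1373 0.3714] zaxis [ 0.001  -0.0004 -1.    ] q [ 0.0386 -0.0089  1.5695 -0.0004  1.58    2.9461] F [-0.6798 -0.1471 -3.5955] open 0.691240248819156 23.35
dr [-0.01, -0.01, 2.04] xyz [18.98, -1.82, 0.16]
dr [-0.01, -0.01, 2.04] xyz [18.96, -1.81, 20.16]
```

send_rows(
  dr=[
    [0,0,0],
    [0,0,0.3],
    [0,0,0.8],
    [0,0,1.4],
    [0,0,2.05],
    [0,0,2.05],
    [0,0,2.05],
    [0,0,2.05],
  ],
  xyz=[
    [4.5,-0.4,0],
    [9,-0.9,0],
    [13.5,-1.3,0],
    [17,-1.7,0],
    [19,-1.8,0],
    [19,-1.8,3],
    [19,-1.8,8],
    [19,-1.8,13],
  ],
  jaw=[40,40,40,40,40,40,40,40],
)

```text
time_s: 24.35
eef_pos: [0.5686, -0.0431, 0.2402]
eef_rot: [-0.0, 0.714, -0.7, 0.001]
wrist_force: [0.2, -1.0, -2.9]
opening: 0.698
grasp_force: 66.4
```

```bash
python3 - <<'E'
from h import *
from bench import ctrl
import cv2
Z=down(CA-np.pi/2)
ctrl.camera("wrist")
c=ctrl.calibration("wrist");np.save("w4cal.npy",c["world_from_camera"])
cv2.imwrite("pics/w4.png",ctrl.camera("wrist")[:,:,::-1])
rows([(case(0,.072,.18),Z),(case(0,.072,.0645),Z)])
E
```

```text
now [ 0.5646 -0.042   0.2348] zaxis [-0.0117  0.003  -0.9999] q [-0.2836  0.1832  1.6363 -0.0004  1.3341  2.8388] F [-1.1875 -0.1282 -2.9407] open 0.692541825106081 24.45
dr [0.11, 0.03, -0.01] xyz [0.13, -0.46, 5.48]
dr [0.11, 0.03, -0.01] xyz [0.16, -0.59, 17.03]
```

View pics/w4.png

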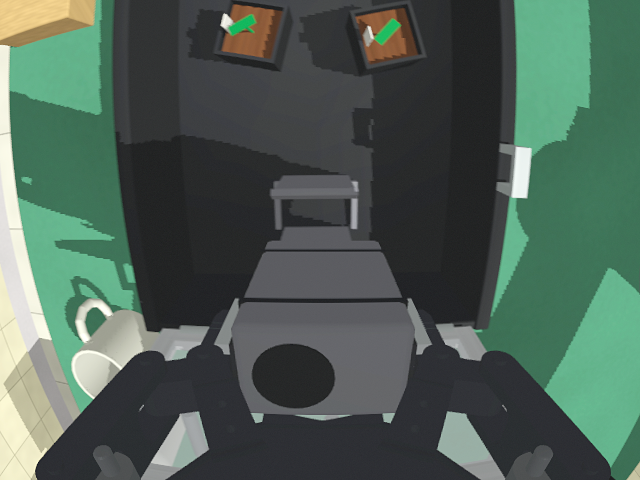

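The wrist view shows the cartridge held upright over the pocket. The pocket's right wall top runs from about (271,190) to (358,188).

```bash
python3 - <<'E'
from h import *
from bench import ctrl
c=ctrl.calibration("wrist");c["world_from_camera"]=np.load("w4cal.npy")
M=np.array([[np.cos(CA),np.sin(CA)],[-np.sin(CA),np.cos(CA)]])
for u,v,z in [(271,194,.098),(358,191,.098),(278,177,.098),(352,176,.098),(503,172,.11),(527,197,.134),(527,148,.134),(483,325,.11)]:
    w=fish(c,u,v,z);print(u,v,w,M@(w-[CX,CY]))
E
```

```text
271 194 [ 0.5998 -0.07  ] [0.0307 0.0444]
358 191 [ 0.5379 -0.0731] [-0.0312  0.0425]
278 177 [ 0.5947 -0.0823] [0.0253 0.0322]
352 176 [ 0.5426 -0.0838] [-0.0268  0.0317]
503 172 [ 0.4325 -0.0942] [-0.137   0.0236]
527 197 [ 0.4238 -0.0813] [-0.1455  0.0366]
527 148 [ 0.4285 -0.1147] [-0.1414  0.0031]
483 325 [0.4268 0.033 ] [-0.1402  0.1508]
```

send_rows(
  dr=[
    [0,0,0],
    [0,0,0],
    [0,0,0],
    [0,0,0],
    [0,0,0],
    [0,0,0],
    [0,0,0],
    [0,0,0],
  ],
  xyz=[
    [0,0,1.5],
    [0,0,3],
    [0,0,4.5],
    [0,0,5.5],
    [0,0,6],
    [0,0,6],
    [0,0,6],
    [0,0,6],
  ],
  jaw=[40,40,40,40,40,40,40,40],
)

```text
time_s: 25.45
eef_pos: [0.5693, -0.0439, 0.182]
eef_rot: [-0.0, 0.714, -0.7, 0.001]
wrist_force: [-0.1, -0.9, -2.9]
opening: 0.699
grasp_force: 66.5
```

```bash
python3 - <<'E'
from h import *
rows([(case(0,.072,.0645),down(CA-np.pi/2))])
E
```

```text
now [ 0.5693 -0.0439  0.182 ] zaxis [ 0.0016 -0.0011 -1.    ] q [-0.2844  0.2405  1.6811 -0.0007  1.2181  2.8378] F [-0.1124 -0.851  -2.9349] open 0.6990880212796738 25.45
dr [-0.02, -0.01, -0.0] xyz [-0.1, 0.09, 11.75]
```

send_rows(
  dr=[
    [0,0,0],
    [0,0,0],
    [0,0,0],
    [0,0,0],
    [0,0,0],
    [0,0,0],
    [0,0,0],
    [0,0,0],
  ],
  xyz=[
    [-0.15,0.1,0.5],
    [-0.15,0.1,2],
    [-0.15,0.1,4],
    [-0.15,0.1,5.5],
    [-0.15,0.1,7],
    [-0.15,0.1,8],
    [-0.15,0.1,9],
    [-0.15,0.1,9.5],
  ],
  jaw=[40,40,40,40,40,40,40,40],
)

```text
time_s: 26.45
eef_pos: [0.5679, -0.0424, 0.0859]
eef_rot: [0.0, 0.714, -0.7, 0.0]
wrist_force: [-0.3, 0.3, -3.4]
opening: 0.693
grasp_force: 66.5
```

send_rows(
  dr=[
    [0,0,0],
    [0,0,0],
    [0,0,0],
    [0,0,0],
    [0,0,0],
    [0,0,0],
    [0,0,0],
    [0,0,0],
  ],
  xyz=[
    [0,0,0.5],
    [0,0,1],
    [0,0,1.5],
    [0,0,1.9],
    [0,0,2.2],
    [0,0,2.4],
    [0,0,2.4],
    [0,0,2.4],
  ],
  jaw=[40,40,40,40,40,40,40,40],
)

```text
time_s: 27.45
eef_pos: [0.5682, -0.0424, 0.0684]
eef_rot: [0.001, 0.714, -0.7, 0.0]
wrist_force: [-22.6, 5.2, 48.8]
opening: 0.695
grasp_force: 72.0
```

```bash
python3 - <<'E'
from h import *
rows([(case(0,.072,.0645),down(CA-np.pi/2))])
E
```

```text
now [ 0.5682 -0.0424  0.0684] zaxis [-0.0002 -0.0014 -1.    ] q [-0.282   0.3983  1.7409 -0.0017  1.0022  2.8402] F [-22.6328   5.2049  48.8215] open 0.6948984973297615 27.45
dr [0.0, -0.01, 0.0] xyz [0.06, -0.03, 0.39]
```

send_rows(
  dr=[
    [0,0,0],
    [0,0,0],
    [0,0,0],
    [0,0,0],
    [0,0,0],
    [0,0,0],
    [0,0,0],
    [0,0,0],
  ],
  xyz=[
    [0,0,-0.3],
    [0,0,-0.3],
    [0,0,-0.3],
    [0,0,-0.3],
    [0,0,-0.3],
    [0,0,-0.3],
    [0,0,-0.3],
    [0,0,-0.3],
  ],
  jaw=[40,40,72,76,80,90,95,95],
)

```text
time_s: 28.45
eef_pos: [0.5679, -0.0424, 0.0653]
eef_rot: [0.0, 0.714, -0.7, 0.0]
wrist_force: [-1.0, 0.1, -0.2]
opening: 0.948
grasp_force: 0.0
```

send_rows(
  dr=[
    [0,0,0],
    [0,0,0],
    [0,0,0],
    [0,0,0],
    [0,0,0],
    [0,0,0],
    [0,0,0],
    [0,0,0],
  ],
  xyz=[
    [0,0,-2],
    [0,0,-5],
    [0,0,-9],
    [0,0,-13],
    [3,0,-16],
    [3,0,-16],
    [3,0,-16],
    [3,0,-16],
  ],
  jaw=[100,100,100,100,100,100,100,100],
)

```text
time_s: 29.45
eef_pos: [0.5675, -0.0713, 0.2237]
eef_rot: [0.001, 0.714, -0.7, -0.001]
wrist_force: [0.2, 0.3, 0.6]
opening: 1.003
grasp_force: 0.0
```

```bash
python3 - <<'E'
from h import *
from bench import ctrl
import cv2
c=ctrl.calibration("wrist");np.save("w5cal.npy",c["world_from_camera"])
a=ctrl.camera("wrist");s=ctrl.camera("scene");
b=cv2.resize(s[150:330,190:400],(400,343))
o=np.zeros((480,800,3),np.uint8);o[:,:400]=a[:,120:520];o[:343,400:]=b
cv2.imwrite("pics/w5.png",o[:,:,::-1]);rows([])
E
```

```text
now [ 0.5678 -0.0715  0.224 ] zaxis [-0.0017  0.     -1.    ] q [-0.3323  0.2002  1.6391 -0.0005  1.3039  2.7892] F [ 0.507  -0.4316 -0.8261] open 1.001947590399951 29.55
```

View pics/w5.png

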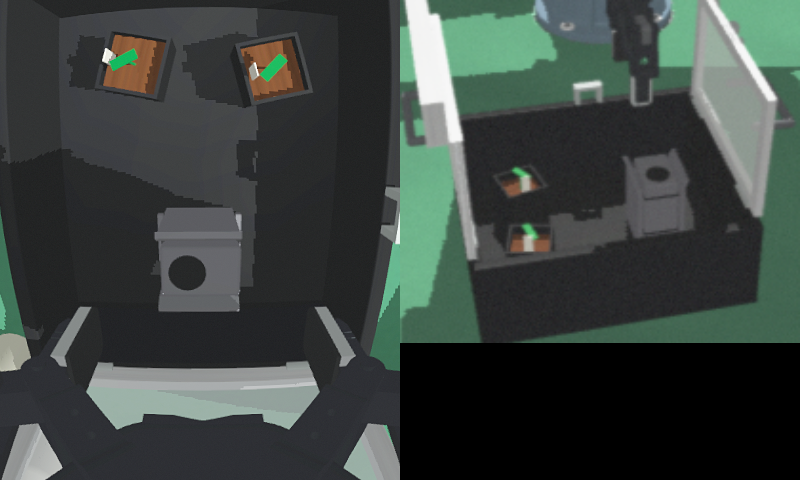

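The cartridge stands between the pocket walls at wrist px (280–360, 235–305), and both doors are up. I'll zoom in to check that it's seated.

```bash
python3 - <<'E'
import cv2,numpy as np
im=cv2.imread("pics/w5.png")
a=cv2.resize(im[200:320,145:255],None,fx=4.5,fy=4.5,interpolation=cv2.INTER_CUBIC)
b=cv2.resize(im[140:245,615:700],None,fx=3.5,fy=3.5,interpolation=cv2.INTER_CUBIC)
a=cv2.convertScaleAbs(a,alpha=1.8);b=cv2.convertScaleAbs(b,alpha=1.8)
o=np.zeros((540,800,3),np.uint8);o[:a.shape[0],:a.shape[1]]=a;o[:b.shape[0],500:500+b.shape[1]]=b[:,:300]
cv2.imwrite("pics/z5.png",o)
E
```

```text
(no output)
```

View pics/z5.png

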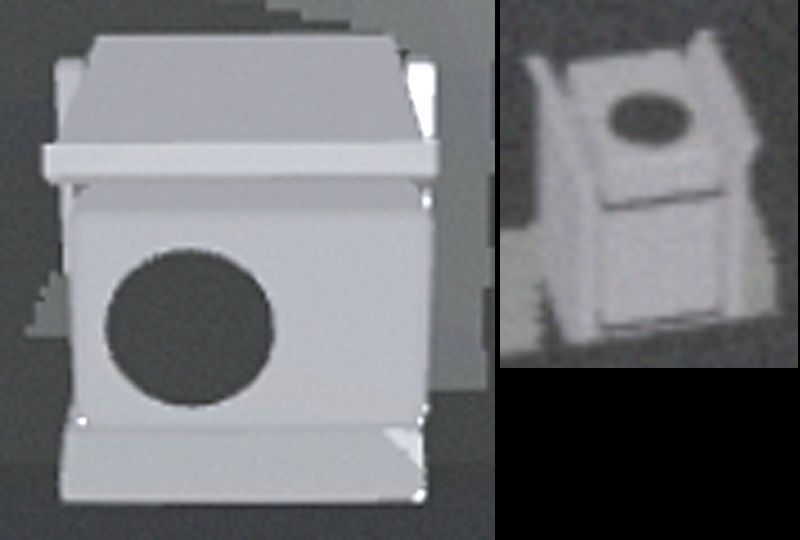

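```bash
python3 - <<'E'
from h import *
from bench import ctrl
c=ctrl.calibration("wrist");c["world_from_camera"]=np.load("w5cal.npy")
M=np.array([[np.cos(CA),np.sin(CA)],[-np.sin(CA),np.cos(CA)]])
f=lambda x,y:(120+145+(x+.5)/4.5-.5,200+(y+.5)/4.5-.5)
def g(x,y,z): return M@(fish(c,*f(x,y),z)-[CX,CY])
for z in(.094,.102): 
    A,B=g(77,420,z),g(427,425,z);print(z,A,B,np.hypot(*(A-B)),(A+B)/2, g(72,225,z),g(433,225,z))
print("wall",g(43,160,.098),g(438,160,.098))
E
```

```text
0.094 [0.0288 0.0907] [-0.0309  0.0917] 0.059688753476816354 [-0.0011  0.0912] [0.0282 0.0553] [-0.0305  0.0553]
0.102 [0.0278 0.0867] [-0.03    0.0877] 0.05781279170583283 [-0.0011  0.0872] [0.0272 0.0524] [-0.0296  0.0524]
wall [0.0319 0.043 ] [-0.0305  0.043 ]
```

```bash
python3 -c "
from bench import ctrl
print(ctrl.hand_in())"
```

```text
the job is handed in; nothing more can be done
None
```

The cartridge stands upright in the pocket and, by the camera measurements, is fully down and about 1 mm off centre. Both doors are open to about 1.59 rad, the bolt is drawn back about 21 mm or more (from arm travel, not seen), and the job is handed in, with no verdict returned.

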